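Put the rivets away in the bench drawer and hook it shut

TASK

Pick up the tray of loose copper rivets by its upright grip board, carry it level so that no rivet falls out, and set it down gently and flat inside the open drawer of the wooden bench unit. Then push the drawer fully home and, once it is shut, swing the steel hook on top of the unit round until its crook rests fully around the stud on the drawer front. Leave the wooden block, the hammer and the copper bowl where they are.

Things in the scene. Friction and masses are not known exactly. Their poses are not given: they have to be found in the camera images.
- chest: Fixed wooden bench drawer unit, 260 deep (x) x 190 wide (y) x 105 mm high; origin at the centre of its underside on the table. Its -x side faces the robot and is open: one drawer slides out of it along the unit's -x. The carcass front plane is at x = -130 mm, its flat top at z = 105 mm. The drawer opening reaches up to 93 mm above the table.
- drawer (a joint): How far the drawer stands out of the unit, m: 0 fully home, at most 0.15, starts 0.125 to 0.14 out. It slides along the unit's x with about 2 N of friction and stays where it is left.
- drawer_front (a point): Middle of the drawer front's outer face, at its top edge, 105 mm above the table; moves with the drawer (unit x = -0.146 - drawer). The front is a wooden board 16 mm thick, 190 mm wide, from 8 to 105 mm above the table. A small round steel knob (22 mm wide, 19 mm proud) sits on the face at mid width, 50 mm above the table; the face beside it is plain and can be pushed anywhere.
- drawer_in (a point): Centre of the drawer's inner floor, 18 mm above the table, axes as the unit; moves with the drawer. The floor is 219 mm long (x) and 150 mm wide (y); its side walls rise 40 mm. Only the part standing out of the unit is open above: set the tray there, between the front board (inner face 109 mm before this point) and the unit's front plane.
- stud (a point): Top of the upright steel stud that is the catch: a 10 mm round pin, 23 mm tall, standing on the top edge of the drawer front at mid width, 8 mm behind the front's outer face. Moves with the drawer; when shut it is 95 mm before the hook's pivot.
- hook (a joint): Angle of the steel hook on the unit's top, rad; it swings level about an upright pivot. 0 (its stop): it points along the unit's -x, its crook around the stud of the shut drawer. A growing angle turns its free end towards the unit's +y (at 1.57 it points along +y). Starts 0.9 to 1.5. Light friction (about 1 N at the peg); stays where left. Hooked first, it would block the drawer.
- hook_pivot (a point): Pivot axis of the hook, a point on the unit's flat top (105 mm above the table), at unit x = -43 mm, y = 0. The hook is an 8 mm round bar, 111 mm long, its underside 6 mm above the unit's top and its upper side 14 mm above it.
- hook_peg (a point): Top of the upright round finger peg on the hook: 11 mm in diameter, rising to 37 mm above the unit's top, 50 mm from the pivot along the bar. Pushing sideways on it swings the hook.
- tray: Open plywood tray, 76 (x) x 116 (y) x 26 mm high, walls and floor 4 mm; origin at the centre of its underside, 0.2 kg. A grip board 10 mm thick (y) and 60 mm long (x) stands up across its middle along its x axis to 62 mm above the underside and splits it in two compartments; pinch it between 40 and 62 mm up. Half a turn makes no difference.
- rivet0: Loose copper rivet in the tray, standing on its head at the start: head 16 mm across and 4 mm thick, shank 8 mm, 18 mm tall in all; origin at the centre of the head's flat face.
- rivet1: Loose copper rivet in the tray, standing on its head at the start: head 16 mm across and 4 mm thick, shank 8 mm, 18 mm tall in all; origin at the centre of the head's flat face.
- rivet2: Loose copper rivet in the tray, standing on its head at the start: head 16 mm across and 4 mm thick, shank 8 mm, 18 mm tall in all; origin at the centre of the head's flat face.
- rivet3: Loose copper rivet in the tray, standing on its head at the start: head 16 mm across and 4 mm thick, shank 8 mm, 18 mm tall in all; origin at the centre of the head's flat face.
- block: Bystander: hardwood forming block, 70 x 70 x 50 mm, on the table on the other side from the tray; origin under its centre.
- hammer: Bystander: hammer with a pale wooden handle, 220 mm long along its x, lying on the table; origin under its middle.
- bowl: Bystander: small copper bowl, 96 mm across, 40 mm high; origin under its centre.
Not all that is in view belongs to the job. Several things have the shape of the tray; the one meant has the colours described above.

How it is judged:
By the outcome, as a careful person would: the job done as asked, in the order asked, and still so for the second after the job is handed in, with the robot touching nothing.
It also fails if it takes over 70 s, if anything falls off the work surface, if the arm or the gripper's body presses on something with over 40 N, if the wrist force passes 120 N, or if a joint passes its speed limit or range.

ROBOT

A 6-joint arm with a two-finger parallel gripper is mounted at the origin on the work surface. World frame = base frame: x ahead of the robot, y to its left, z up, the work surface at z = 0. Lengths are in mm, angles in rad, forces in N, time in s.
With the tool pointing down it reaches from about 275 to 1000 mm from the base axis. Payload 8.4 kg.
Tool frame: the origin (TCP) lies midway between the tips of the shut fingers; the grasp point (between the pads) lies 19 mm behind it; z points along the fingers, y is the direction in which the jaws open and shut (so a half turn about z gives the same grasp; the last joint's range is limited). The gripper opens to 85 mm and grips with 20 to 120 N. Pads are 22 mm wide; open, the fingers measure 114 mm over their backs; the gripper's body (76 mm by 85 mm) begins 54 mm behind the grasp point. The pads swing forward as they close: fully open they stand 13 mm farther back than shut.
Start: joints at [-1.222, 0.353, 1.633, -0, 1.155, -0.002], TCP at [214.779, -586.939, 231.281] pointing down, gripper open.
Joint ranges: [-2.63, 2.63], [-0.92, 2.1], [0.06, 2.66], [-1.3, 4.44], [0, 2.69], [-3.02, 3.02]. Speed limits (rad/s): [2.22, 2.22, 2.79, 3.14, 3.14, 3.14].

INTERFACE

Orientations are given as [roll, pitch, yaw] about the fixed x, y, z axes, in that order (R = Rz(yaw) Ry(pitch) Rx(roll)).
In Python, from rig import r gives the robot as it stands.
- The arm moves only by the tool play_rows, never from a script. Its argument "moves" is a list of rows, each a list of 3 entries, a list of its own where there are three numbers: the turn, a rotation vector about the tool's x, y, z in degrees, then the shift along the tool's x, y, z in mm, then the opening, from 0 (shut) to 1 (fully open). A call has 1 to 20 rows; each row is the pose to reach, as a shift and turn from the pose measured when the call began, along the tool's axes at that moment; what a row does not reach only later rows make up. A row lasts 1/10 s, in which the tool goes at most 50 mm and 8.59 degrees, less where a joint would pass 70% of its speed; a pose out of reach is approached as far as the arm can. A call with a gripper value outside its range is refused whole. The fingers move at their own pace and stop on an object; "newtons" is the grip in N (left out, the last holds). Time passes only in rows, so rows that repeat a pose let the fingers close. It gives the time, the measured TCP pose, the force and the opening at its end, in the units of the state.
- r.sense(): the state, without advancing time (a new reading comes with each control period).
- r.grab_frame(name): name is "scene" or "top" or "wrist"; returns a dict with "color" (384x512x3 uint8, red, green, blue), "K" (3x3 intrinsics, pixels), "k1" (the pictures are not rectified: a ray, as slopes to the right and down, at radius r is drawn at 1 + k1 r^2 times it, then the intrinsics apply), "rvec" (rotation vector, rad) and "tvec" (3), from world to camera coordinates, as OpenCV has them; the wrist camera has in their place "T_tool_cam" (4x4, takes a point from camera to tool coordinates, whose origin is the TCP and whose axes are the flange's). Camera axes: x right, y down, z forward; pixel columns grow to the right and rows downward; lengths in mm; the calibration is good to about 2 mm. A picture is of the moment at which its call begins: read the wrist's pose just before it. There is no depth.
- r.sign_off(): hands the job in, once; it reports no verdict.
Trained networks look in a picture, given as the dict that the camera call returned (one of the last four; its "shot" number tells which), for a name from the list of things; names that differ only in an ending like _2 or _b are one class to them, and where a whole thing is asked for, a point or a joint stands for the part that bears it (a point fixed in the world has none). Each returns a list of dicts, best first, with "conf" (0 to 1); they miss things now and then, are a little off and sometimes report something else, mostly with a low value. They report only what shows in the picture. A call takes as long as a camera call. They do not tell look-alikes from the thing itself.
- r.silhouettes(picture, name): "mask" (384x512 bool, what is visible of it) and "location" ([column, row] in pixels, amid what is visible of it).
The state is a dict: "clock": time; "qpos": joint angles; "qvel": joint speeds; "joint_efforts": joint torques, N m; "eef_pos": TCP position; "tcp_rot": TCP orientation; "contact_force": force on the tool from outside, world axes, zero at the start; "wrist_torque": the same for the moment, N m; "opening": opening from 0.0 (shut) to 1.0 (fully open).
Only numpy, scipy, OpenCV 4.12 (cv2) and the standard library are available. Lean on these libraries where they do the work, as an engineer would, in place of code of your own. Each camera call takes 0.05 s, during which the arm holds its last target.

## Working session

There is one attempt and no reset: what is moved stays moved. The work goes in short steps, Python scripts to look and compute and a tool call to move; the robot and the scene stay as the last step left them, time stands still between calls to the robot, and variables do not carry over. Pictures are saved under pics/ and viewed, and the job is handed in when it is done.

Besides the shell and the picture viewer there is one more tool, called after ">>>" as name([rows], argument=value, ...), one row to a line, values as JSON. play_rows: Moves the arm, as the interface text tells. Its arguments: {"type":"object","properties":{"moves":{"type":"array"},"newtons":{"type":"number"}},"required":["moves"]}

```bash
ls; mkdir -p pics; python3 - <<'E'
from rig import r
import cv2,pickle
print(r.sense())
for n in("scene","top","wrist"):
    f=r.grab_frame(n); pickle.dump(f,open(f"pics/{n}0.pkl","wb"))
    cv2.imwrite(f"pics/{n}0.png",f["color"][:,:,::-1])
    print(n,{k:v for k,v in f.items() if k!="color"})
    if n!="wrist":
        for o in ["tray","chest","drawer","stud","hook","block","rivet0"]:
            print(o,[(d["location"],round(d["conf"],2),int(d["mask"].sum())) for d in r.silhouettes(f,o)])
E
```

```text
pics
{'clock': 0.0, 'qpos': array([-1.22239767e+00,  3.53664353e-01,  1.63413940e+00, -8.80619284e-06,
        1.15519710e+00, -2.38958814e-03]), 'qvel': array([ 0.00076054, -0.00075274,  0.00127841,  0.00139011,  0.00014842,
        0.0018404 ]), 'joint_efforts': array([-9.80195800e-04, -6.05234385e+01, -3.42068446e+01, -5.91985759e-05,
        9.01080522e-03, -4.90585739e-05]), 'eef_pos': array([ 214.61371485, -586.48697478,  230.54930733]), 'tcp_rot': array([-3.14018444e+00,  4.68651644e-06,  3.50791811e-01]), 'contact_force': array([0.31442439, 0.24882924, 0.41612472]), 'wrist_torque': array([-0.00574471,  0.02764005, -0.05085352]), 'opening': 1.0004596087385542}
scene {'K': array([[353.39785466,   0.        , 254.10633484],
       [  0.        , 353.39785466, 190.7875161 ],
       [  0.        ,   0.        ,   1.        ]]), 'k1': -0.06285209479621331, 'rvec': array([ 1.64458279,  2.20817441, -0.63197091]), 'tvec': array([ 109.79138845, -376.91539418, 1438.4834063 ]), 'shot': 1}
tray [([341.9, 175.5], 0.98, 871), ([303.6, 207.5], 0.87, 884), ([350.3, 216.5], 0.76, 890), ([388.0
[... 828 characters left out ...]
 ([155.7, 156.6], 0.21, 724)]
hook [([260.7, 145.8], 0.48, 156)]
block [([365.6, 204.4], 0.73, 596)]
rivet0 [([275.1, 203.4], 0.57, 2979)]
wrist {'K': array([[329.84296094,   0.        , 255.86317626],
       [  0.        , 329.84296094, 198.40482734],
       [  0.        ,   0.        ,   1.        ]]), 'k1': -0.08475775390676307, 'T_tool_cam': array([[-4.50835796e-04, -9.53927824e-01, -3.00035836e-01,
         7.65028633e+01],
       [ 9.99999389e-01, -1.27091874e-04, -1.09853226e-03,
         2.58237665e-01],
       [ 1.00978837e-03, -3.00036147e-01,  9.53927298e-01,
        -1.42885535e+02],
       [ 0.00000000e+00,  0.00000000e+00,  0.00000000e+00,
         1.00000000e+00]]), 'shot': 3}
```

```bash
python3 - <<'E'
import cv2
a=cv2.imread("pics/top0.png"); 
cv2.imwrite("pics/top0c.png",cv2.resize(a[80:330,60:400],None,fx=2.35,fy=2.35,interpolation=cv2.INTER_CUBIC))
E
```

```text
(no output)
```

View pics/top0c.png

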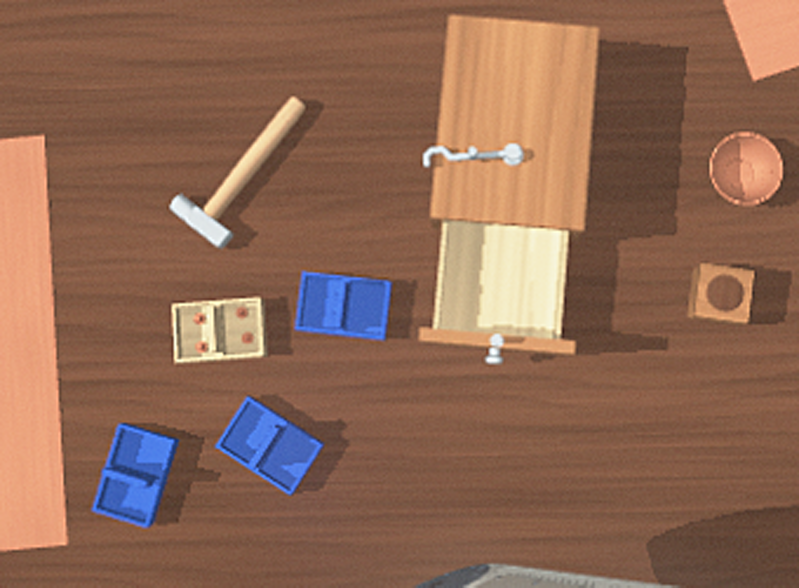

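View pics/scene0.png

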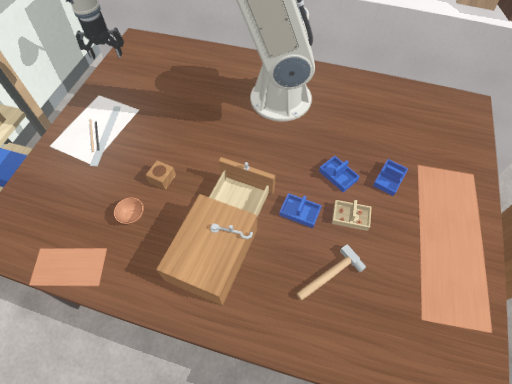

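View pics/wrist0.png

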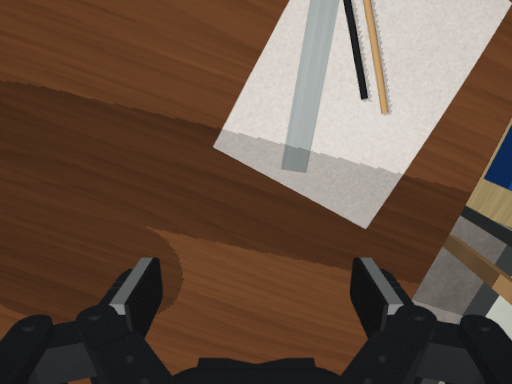

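Candidates in the top view (full-resolution pixels): plywood tray with copper rivets at (153,220), and blue look-alikes at (207,213), (177,269) and (118,282). The plywood one fits the description. I'll take close crops to check it and to pick corners.

```bash
cat > h.py <<'E'
import numpy as np,cv2,pickle
from scipy.spatial.transform import Rotation as Ro
from scipy.optimize import least_squares
def load(n): return pickle.load(open(f"pics/{n}.pkl","rb"))
def proj(f,P): 
    return cv2.projectPoints(np.float64(P).reshape(-1,1,3),f["rvec"],f["tvec"],f["K"],np.float64([f["k1"],0,0,0]))[0][:,0]
def ray(f,uv):
    u=cv2.undistortPoints(np.float64(uv).reshape(-1,1,2),f["K"],np.float64([f["k1"],0,0,0]))[:,0]
    R=cv2.Rodrigues(f["rvec"])[0]; d=np.c_[u,np.ones(len(u))]@R; c=-R.T@f["tvec"]
    return c,d
def onz(f,uv,z):
    c,d=ray(f,uv); z=np.broadcast_to(z,len(d)); return c+d*((z-c[2])/d[:,2])[:,None]
def ext(f,s):
    """give wrist frame rvec/tvec from state"""
    T=np.eye(4);T[:3,:3]=Ro.from_euler("xyz",s["tcp_rot"]).as_matrix();T[:3,3]=s["eef_pos"]
    M=np.linalg.inv(T@f["T_tool_cam"]); f["rvec"]=cv2.Rodrigues(M[:3,:3])[0][:,0]; f["tvec"]=M[:3,3]; return f
def place(p,P): # p=x,y,yaw
    c,s=np.cos(p[2]),np.sin(p[2]); P=np.float64(P).reshape(-1,3)
    return np.c_[p[0]+c*P[:,0]-s*P[:,1],p[1]+s*P[:,0]+c*P[:,1],P[:,2]]
def delta(s,target_pos,target_R=None):
    R=Ro.from_euler("xyz",s["tcp_rot"]); d=R.inv().apply(np.float64(target_pos)-s["eef_pos"])
    rv=np.zeros(3) if target_R is None else (R.inv()*target_R).as_rotvec(degrees=True)
    return np.round(rv,2),np.round(d,1)
def crop(img,x0,y0,x1,y1,k,out):
    a=cv2.resize(img[y0:y1,x0:x1],None,fx=k,fy=k,interpolation=cv2.INTER_CUBIC)
    st=10
    for x in range((x0+st-1)//st*st,x1,st):
        cv2.line(a,(int((x-x0+.5)*k),0),(int((x-x0+.5)*k),5),(0,255,0),1); cv2.putText(a,str(x),(int((x-x0)*k),15),0,.33,(0,255,0),1)
    for y in range((y0+st-1)//st*st,y1,st):
        cv2.line(a,(0,int((y-y0+.5)*k)),(5,int((y-y0+.5)*k)),(0,255,0),1); cv2.putText(a,str(y),(6,int((y-y0+.5)*k)+4),0,.33,(0,255,0),1)
    cv2.imwrite(out,a)
E
python3 - <<'E'
from h import *
a=cv2.imread("pics/top0.png")
crop(a,230,80,330,240,3.7*1,"pics/c1.png")
crop(a,110,180,240,260,6,"pics/c2.png")
s=cv2.imread("pics/scene0.png")
crop(s,150,150,290,305,3.8,"pics/c3.png")
E
```

```text
(no output)
```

View pics/c1.png

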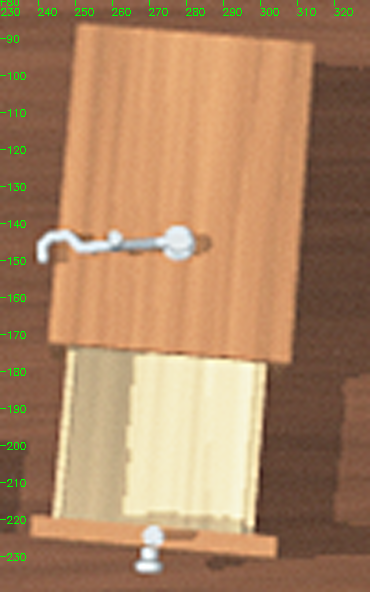

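View pics/c2.png

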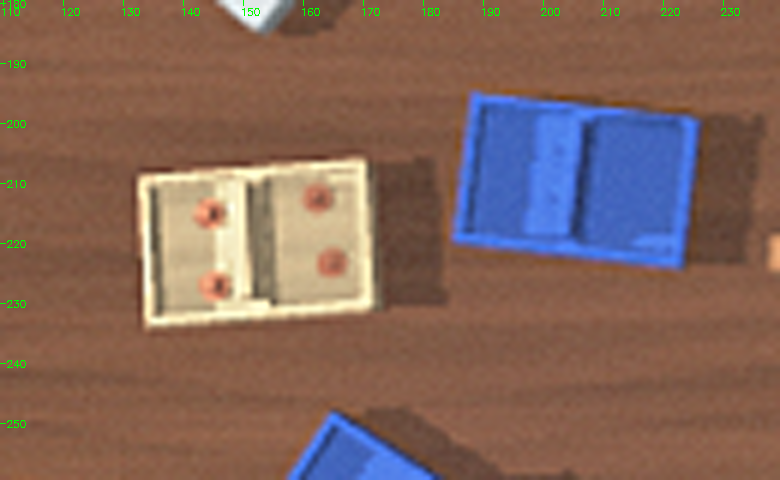

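View pics/c3.png

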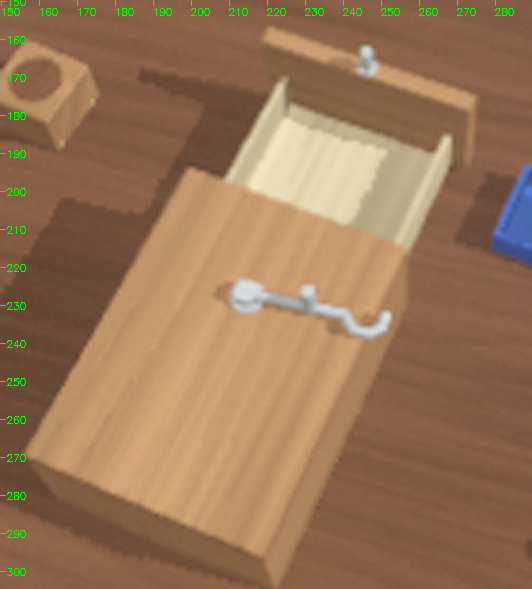

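```bash
python3 - <<'E'
from h import *
t,s=load("top0"),load("scene0")
C=lambda pts,o,k: np.float64(pts)/k+np.float64(o)-.5
c1=C([(76,24),(314,43),(291,363),(49,342)],(230,80),3.7)
c3=C([(266,556),(28,456),(188,168),(408,245)],(150,150),3.8)
mod=[(130,95,105),(130,-95,105),(-130,-95,105),(-130,95,105)]
for name,ff in (("top",[(t,c1)]),("scene",[(s,c3)]),("both",[(t,c1),(s,c3)])):
    q=least_squares(lambda p:np.concatenate([(proj(f,place(p,mod))-c).ravel() for f,c in ff]),[600,-50,0.])
    print(name,q.x.round(3),q.fun.round(1))
ch=q.x; 
st_t=C([(152,536)],(230,80),3.7); st_s=C([(366,50)],(150,150),3.8)
for dr in (.125,.13,.135,.14):
    P=place(ch,[(-138-dr*1e3,0,128)]); print(dr,proj(t,P)-st_t,proj(s,P)-st_s)
pg=C([(115,237)],(230,80),3.7); pv=C([(178,242)],(230,80),3.7)
print("peg",onz(t,pg,142),"pivot",onz(t,pv,120), "exp",place(ch,[(-43,0,105)]))
pgs=C([(307,291)],(150,150),3.8);print("peg scene",onz(s,pgs,142))
c2=C([(139,176),(365,160),(373,308),(148,326)],(110,180),6)
modt=[(38,58,26),(38,-58,26),(-38,-58,26),(-38,58,26)]
q=least_squares(lambda p:(proj(t,place(p,modt))-c2).ravel(),[500,200,0.]);print("tray",q.x,q.fun.round(1))
P=onz(t,c2,26);print(P)
np.save("chest.npy",ch);np.save("tray.npy",q.x)
im=cv2.imread("pics/scene0.png")
for p in proj(s,place(q.x,modt+[(30,0,62),(-30,0,62)])): print(p.round(1))
E
```

```text
top [ 7.12345e+02 -3.30850e+01 -9.90000e-02] [ 0.3 -0.1 -0.1 -0.2 -0.1 -0.  -0.1  0.3]
scene [ 7.11225e+02 -3.36530e+01 -9.10000e-02] [ 0.2 -0.  -0.2 -0.   0.2 -0.  -0.2  0.1]
both [ 7.11789e+02 -3.33170e+01 -9.50000e-02] [ 0.2  0.2 -0.2 -0.1  0.2  0.1  0.2  0.6  0.   0.3 -0.3  0.   0.4  0.1
 -0.   0.4]
0.125 [[ 1.79845732 -3.87068697]] [[-1.19067334  3.30613437]]
0.13 [[ 1.66287608 -2.0994818 ]] [[-0.56658181  2.1005553 ]]
0.135 [[ 1.5271601 -0.3269683]] [[0.05479889 0.90029253]]
0.14 [[1.39130982 1.44684666]] [[ 0.67348297 -0.29468241]]
peg [[667.87259982  21.4091249  142.        ]] pivot [[667.98303333 -27.85667196 120.        ]] exp [[668.98307985 -29.23259438 105.        ]]
peg scene [[666.12075558  18.89930558 142.        ]]
tray [4.61990997e+02 3.55619847e+02 6.21485434e-02] [ 0.1  0.2 -0.1 -0.1  0.1  0.  -0.1 -0.1]
[[496.78477589 416.29684966  26.        ]
 [503.27911347 299.88351038  26.        ]
 [427.78065246 295.53085803  26.        ]
 [420.12594586 410.77333387  26.        ]]
[369.9 227.6]
[333.2 220.3]
[335.9 200.1]
[371.4 207. ]
[354.3 216.5]
[355.9 200.1]
```

```bash
python3 - <<'E'
from h import *
from rig import r
s=r.sense();tr=np.load("tray.npy")
D=lambda y:Ro.from_euler("xyz",[np.pi,0,y])
print(delta(s,[tr[0],tr[1],170],D(tr[2])))
E
```

```text
(array([ 0.  , -0.  , 16.54]), array([ 556. , -800.2,   61.3]))
```

>>> play_rows([
  [[0, 0, 2], [30, -43, 0], 1],
  [[0, 0, 4], [60, -86, 0], 1],
  [[0, 0, 6], [90, -129, 0], 1],
  [[0, 0, 8], [120, -172, 0], 1],
  [[0, 0, 10], [150, -215, 0], 1],
  [[0, 0, 12], [180, -258, 0], 1],
  [[0, 0, 14], [208, -300, 0], 1],
  [[0, 0, 16.5], [236, -340, 0], 1],
  [[0, 0, 16.5], [264, -380, 0], 1],
  [[0, 0, 16.5], [292, -420, 0], 1],
  [[0, 0, 16.5], [320, -460, 0], 1],
  [[0, 0, 16.5], [348, -500, 0], 1],
  [[0, 0, 16.5], [376, -540, 0], 1],
  [[0, 0, 16.5], [404, -580, 0], 1],
  [[0, 0, 16.5], [432, -620, 0], 1],
  [[0, 0, 16.5], [460, -660, 10], 1],
  [[0, 0, 16.5], [488, -700, 25], 1],
  [[0, 0, 16.5], [515, -740, 40], 1],
  [[0, 0, 16.5], [540, -777, 55], 1],
  [[0, 0, 16.5], [556, -800, 61], 1],
])

```text
clock: 2.85
eef_pos: [461.9, 358.2, 168.8]
tcp_rot: [3.142, 0.001, 0.064]
contact_force: [1.2, -1.2, 0.3]
opening: 1.002
```

```bash
python3 - <<'E'
from h import *
from rig import r
s=r.sense();f=ext(r.grab_frame("wrist"),s);pickle.dump(f,open("pics/w1.pkl","wb"))
print(s["eef_pos"],s["tcp_rot"],s["qpos"].round(2))
a=f["color"][:,:,::-1].copy()
tr=np.load("tray.npy")
m=[(38,58,26),(38,-58,26),(-38,-58,26),(-38,58,26)]
for M in (m,[(30,5,62),(30,-5,62),(-30,-5,62),(-30,5,62)]):
    cv2.polylines(a,[proj(f,place(tr,M)).round().astype(int)],True,(0,0,255),1)
crop(a,0,0,512,384,1.5,"pics/w1.png")
E
```

```text
[461.9147914  358.24209004 168.84576754] [3.14152305e+00 5.86532790e-04 6.41052535e-02] [0.66 0.36 1.78 0.   1.01 2.16]
```

View pics/w1.png

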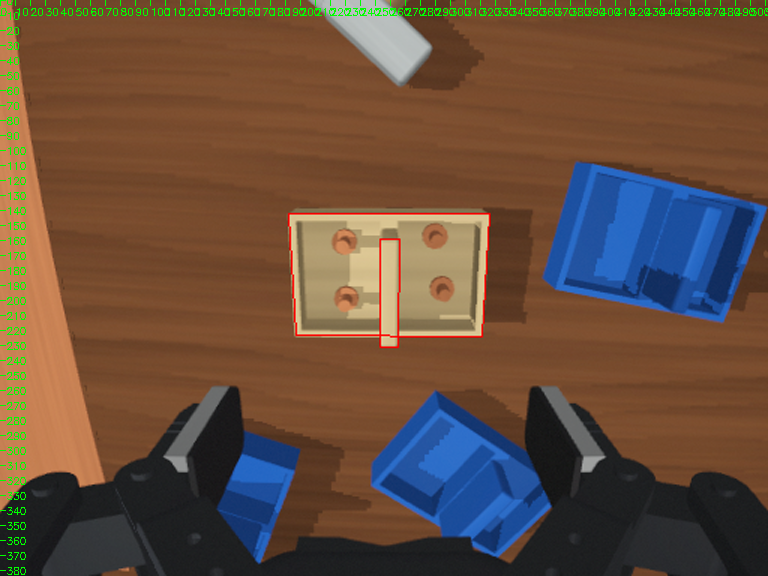

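>>> play_rows([
  [[0, 0, 0], [0, 2.6, 30], 0.6],
  [[0, 0, 0], [0, 2.6, 65], 0.6],
  [[0, 0, 0], [0, 2.6, 100], 0.6],
  [[0, 0, 0], [0, 2.6, 125], 0.5],
  [[0, 0, 0], [0, 2.6, 136], 0.5],
  [[0, 0, 0], [0, 2.6, 136.5], 0.4],
  [[0, 0, 0], [0, 2.6, 136.5], 0.3],
  [[0, 0, 0], [0, 2.6, 136.5], 0.2],
  [[0, 0, 0], [0, 2.6, 136.5], 0],
  [[0, 0, 0], [0, 2.6, 136.5], 0],
  [[0, 0, 0], [0, 2.6, 136.5], 0],
  [[0, 0, 0], [0, 2.6, 136.5], 0],
  [[0, 0, 0], [0, 2.6, 136.5], 0],
], newtons=40)

```text
clock: 4.2
eef_pos: [464.1, 359.7, 33.5]
tcp_rot: [-3.138, -0.003, 0.065]
contact_force: [-0.1, -1.7, 6.4]
opening: 0.109
```

```bash
python3 - <<'E'
from h import *
from rig import r
s=r.sense();ch=np.load("chest.npy");tr=np.load("tray.npy")
print(s["eef_pos"],s["tcp_rot"],s["contact_force"],s["opening"])
f=ext(r.grab_frame("wrist"),s); cv2.imwrite("pics/w2.png",f["color"][:,:,::-1])
E
```

```text
[464.11366285 359.65269502  33.47064216] [-3.13845533e+00 -2.51985078e-03  6.46032074e-02] [-0.05506018 -1.69403497  6.43865921] 0.1085387089707383
```

View pics/w2.png

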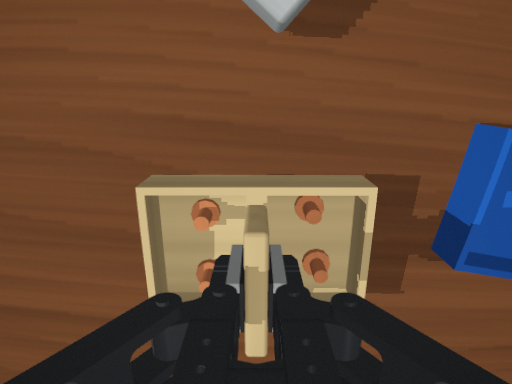

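>>> play_rows([
  [[0, 0, 0], [0, 0, -2], 0],
  [[0, 0, 0], [0, 0, -6], 0],
  [[0, 0, 0], [0, 0, -12], 0],
  [[0, 0, 0], [0, 0, -20], 0],
  [[0, 0, 0], [0, 0, -30], 0],
  [[0, 0, 0], [0, 0, -42], 0],
  [[0, 0, 0], [0, 0, -56], 0],
  [[0, 0, 0], [0, 0, -72], 0],
  [[0, 0, 0], [0, 0, -90], 0],
  [[0, 0, 0], [0, 0, -108], 0],
  [[0, 0, 0], [0, 0, -124], 0],
  [[0, 0, 0], [0, 0, -138], 0],
  [[0, 0, 0], [0, 0, -150], 0],
  [[0, 0, 0], [0, 0, -158], 0],
  [[0, 0, 0], [0, 0, -160], 0],
  [[0, 0, 0], [0, 0, -160], 0],
])

```text
clock: 5.85
eef_pos: [463.7, 359.1, 193.5]
tcp_rot: [-3.138, -0.002, 0.065]
contact_force: [0.8, 0.5, -3.1]
opening: 0.111
```

```bash
python3 - <<'E'
from h import *
from rig import r
s=r.sense();ch=np.load("chest.npy");tr=np.load("tray.npy")
print(s["eef_pos"],s["tcp_rot"],s["contact_force"],s["opening"],s["qpos"].round(3))
f=ext(r.grab_frame("wrist"),s); cv2.imwrite("pics/w3.png",f["color"][:,:,::-1])
D=lambda y:Ro.from_euler("xyz",[np.pi,0,y])
P=place(ch,[(-198,0,0)])[0];print(P)
print(delta(s,[P[0],P[1],s["eef_pos"][2]],D(ch[2])))
E
```

```text
[463.67853289 359.0670386  193.45574534] [-3.13849093e+00 -2.48144035e-03  6.45860971e-02] [ 0.75952232  0.53074502 -3.11960884] 0.11088959665776284 [6.560e-01 3.310e-01 1.757e+00 1.000e-03 1.050e+00 2.161e+00]
[514.68402496 -14.50840809   0.        ]
(array([-0.19, -0.13,  9.15]), array([ 26.8, 376.1,  -1.1]))
```

View pics/w3.png

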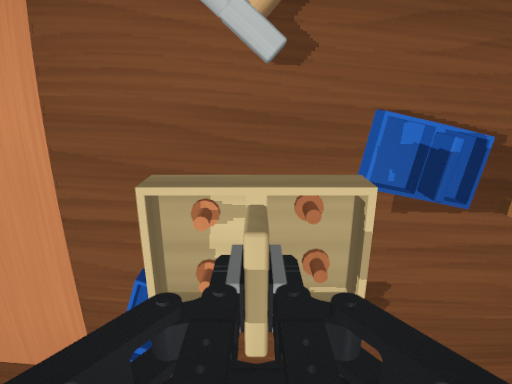

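>>> play_rows([
  [[0, 0, 0.5], [0.5, 6, -1], 0],
  [[0, 0, 1], [1, 18, -1], 0],
  [[0, 0, 1.5], [2, 34, -1], 0],
  [[0, 0, 2], [4, 54, -1], 0],
  [[0, 0, 2.5], [5, 77, -1], 0],
  [[0, 0, 3], [7, 102, -1], 0],
  [[0, 0, 3.5], [9, 129, -1], 0],
  [[0, 0, 4], [11, 157, -1], 0],
  [[0, 0, 4.5], [13, 185, -1], 0],
  [[0, 0, 5], [15, 213, -1], 0],
  [[0, 0, 5.5], [17, 241, -1], 0],
  [[0, 0, 6], [19, 267, -1], 0],
  [[0, 0, 6.5], [21, 291, -1], 0],
  [[0, 0, 7], [23, 313, -1], 0],
  [[0, 0, 7.5], [25, 332, -1], 0],
  [[0, 0, 8], [26, 348, -1], 0],
  [[0, 0, 8.5], [27, 361, -1], 0],
  [[0, 0, 9], [28, 370, -1], 0],
  [[0, 0, 9.2], [28, 375, -1], 0],
  [[-0.2, 0, 9.2], [28, 376, -1], 0],
])

```text
clock: 7.9
eef_pos: [515.6, -15.0, 193.0]
tcp_rot: [3.141, -0.002, -0.097]
contact_force: [0.5, -0.1, -2.2]
opening: 0.109
```

```bash
cat > ov.py <<'E'
from h import *
def wire(a,f,p,M,col=(0,0,255)): cv2.polylines(a,[proj(f,place(p,M)).round().astype(int)],True,col,1)
RT=[(38,58,26),(38,-58,26),(-38,-58,26),(-38,58,26)]
E
python3 - <<'E'
from ov import *
from rig import r
s=r.sense();ch=np.load("chest.npy")
print(s["eef_pos"],s["tcp_rot"],s["contact_force"],s["opening"],s["qpos"].round(3))
for n,b in(("scene",(190,100,310,240)),("wrist",(0,0,512,384)),("top",(220,120,330,240))):
    f=r.grab_frame(n)
    if n=="wrist": ext(f,s)
    pickle.dump(f,open(f"pics/{n}4.pkl","wb"))
    a=f["color"][:,:,::-1].copy()
    dr=[(-130,75,58),(-130,-75,58),(-266,-75,58),(-266,75,58)]
    wire(a,f,ch,dr)
    crop(a,*b,{"scene":4,"wrist":1.5,"top":5}[n],f"pics/{n}4.png")
E
```

```text
[515.58876657 -14.96516548 192.99986573] [ 3.14102121e+00 -1.61120513e-03 -9.67887698e-02] [ 0.49194933 -0.10079072 -2.19595989] 0.10860797963214608 [-3.100e-02  2.260e-01  1.904e+00 -1.000e-03  1.010e+00  1.637e+00]
```

View pics/scene4.png

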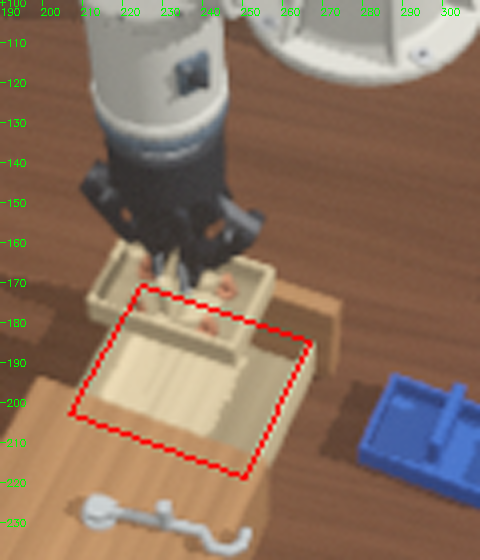

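View pics/wrist4.png

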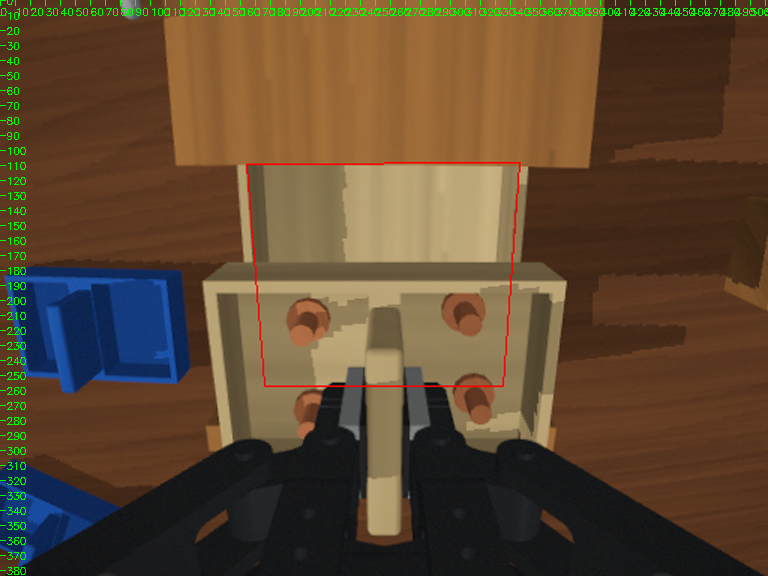

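View pics/top4.png

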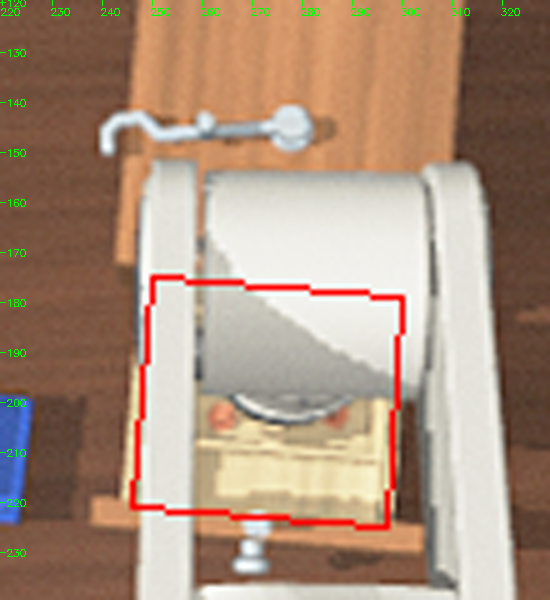

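>>> play_rows([
  [[0, 0, 0], [0, 0, 3], 0],
  [[0, 0, 0], [0, 0, 9], 0],
  [[0, 0, 0], [0, 0, 18], 0],
  [[0, 0, 0], [0, 0, 30], 0],
  [[0, 0, 0], [0, 0, 44], 0],
  [[0, 0, 0], [0, 0, 60], 0],
  [[0, 0, 0], [0, 0, 76], 0],
  [[0, 0, 0], [0, 0, 91], 0],
  [[0, 0, 0], [0, 0, 104], 0],
  [[0, 0, 0], [0, 0, 115], 0],
  [[0, 0, 0], [0, 0, 124], 0],
  [[0, 0, 0], [0, 0, 130], 0],
  [[0, 0, 0], [0, 0, 134], 0],
  [[0, 0, 0], [0, 0, 136], 0],
  [[0, 0, 0], [0, 0, 136], 0],
])

```text
clock: 9.55
eef_pos: [515.9, -14.1, 57.1]
tcp_rot: [3.141, -0.002, -0.096]
contact_force: [-0.2, -0.6, -2.3]
opening: 0.108
```

```bash
python3 - <<'E'
from ov import *
from rig import r
s=r.sense()
print(s["eef_pos"],s["tcp_rot"],s["contact_force"],s["wrist_torque"])
f=r.grab_frame("wrist");cv2.imwrite("pics/w5.png",f["color"][:,:,::-1])
E
```

```text
[515.93368019 -14.11124367  57.05034764] [ 3.14123303e+00 -1.76705756e-03 -9.55063064e-02] [-0.15700111 -0.55106926 -2.25477616] [0.01764146 0.01558178 0.04523821]
```

View pics/w5.png

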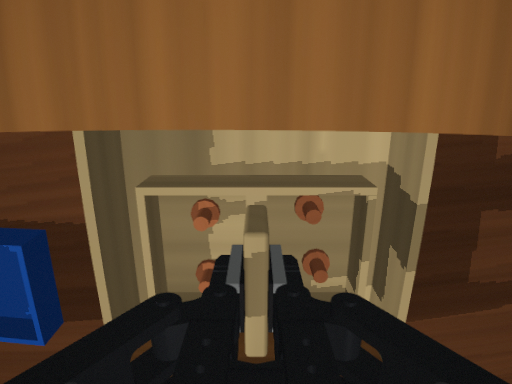

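In the drawer with clearance on both sides, and four rivets still standing. Now the last 5.5 mm, slowly.

>>> play_rows([
  [[0, 0, 0], [0, 0, 1], 0],
  [[0, 0, 0], [0, 0, 2], 0],
  [[0, 0, 0], [0, 0, 3], 0],
  [[0, 0, 0], [0, 0, 4], 0],
  [[0, 0, 0], [0, 0, 4.6], 0],
  [[0, 0, 0], [0, 0, 5.2], 0],
  [[0, 0, 0], [0, 0, 5.6], 0],
  [[0, 0, 0], [0, 0, 5.6], 0],
])

```text
clock: 10.4
eef_pos: [516.0, -14.1, 51.6]
tcp_rot: [3.141, -0.002, -0.096]
contact_force: [-0.5, 0.2, -3.7]
opening: 0.113
```

>>> play_rows([
  [[0, 0, 0], [0, 0, 0.5], 0],
  [[0, 0, 0], [0, 0, 1], 0],
  [[0, 0, 0], [0, 0, 1], 0],
])

```text
clock: 10.7
eef_pos: [516.8, -14.2, 51.4]
tcp_rot: [3.141, -0.003, -0.095]
contact_force: [-2.4, -1.3, 5.2]
opening: 0.11
```

>>> play_rows([
  [[0, 0, 0], [0, 0, 0], 0.16],
  [[0, 0, 0], [0, 0, 0], 0.2],
  [[0, 0, 0], [0, 0, 0], 0.26],
  [[0, 0, 0], [0, 0, 0], 0.32],
  [[0, 0, 0], [0, 0, 0], 0.35],
  [[0, 0, 0], [0, 0, -10], 0.35],
  [[0, 0, 0], [0, 0, -30], 0.35],
  [[0, 0, 0], [0, 0, -65], 0.35],
  [[0, 0, 0], [0, 0, -105], 0.35],
  [[0, 0, 0], [0, 0, -140], 0.35],
  [[0, 0, 0], [0, 0, -150], 0.35],
])

```text
clock: 11.8
eef_pos: [518.2, -14.2, 205.9]
tcp_rot: [-3.142, -0.01, -0.095]
contact_force: [0.1, -0.6, -0.7]
opening: 0.349
```

```bash
python3 - <<'E'
from ov import *
from rig import r
s=r.sense();ch=np.load("chest.npy")
print(s["eef_pos"],s["tcp_rot"],s["contact_force"],s["qpos"].round(3))
f=ext(r.grab_frame("wrist"),s);pickle.dump(f,open("pics/w6.pkl","wb"))
crop(f["color"][:,:,::-1].copy(),0,0,512,384,1.5,"pics/w6.png")
E
```

```text
[518.21973028 -14.18015489 205.93887402] [-3.14154731 -0.00964537 -0.09547256] [ 0.06204923 -0.62813201 -0.72114787] [-3.000e-02  2.100e-01  1.892e+00 -1.000e-03  1.030e+00  1.637e+00]
```

View pics/w6.png

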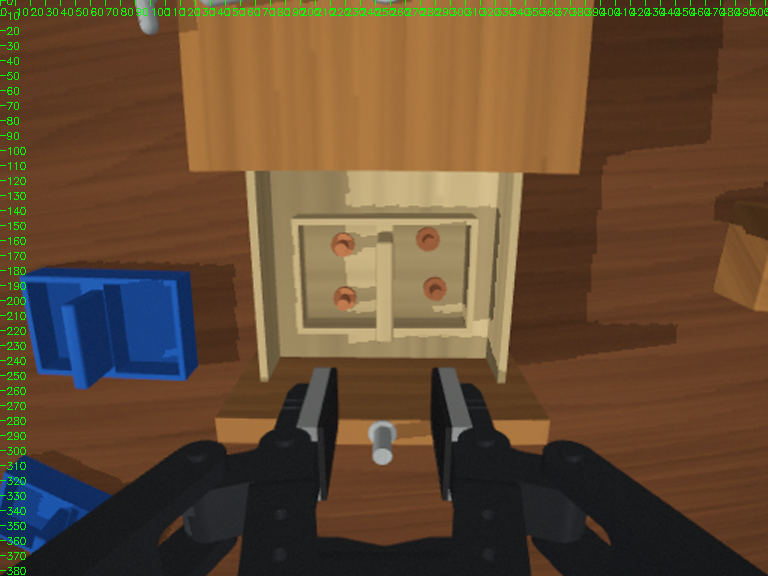

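```bash
python3 - <<'E'
from ov import *
from rig import r
s=r.sense();ch=np.load("chest.npy")
D=Ro.from_euler("xyz",[np.pi,0,ch[2]])
for P in [(-320,-45,206),(-320,-45,85),(-290,-45,85)]: print(place(ch,[P]),delta(s,place(ch,[P])[0],D))
E
```

```text
[[388.96097284 -47.71554836 206.        ]] (array([-0.  , -0.55, -0.02]), array([-125.4,   45.7,   -1.6]))
[[388.96097284 -47.71554836  85.        ]] (array([-0.  , -0.55, -0.02]), array([-126.6,   45.7,  119.4]))
[[418.82530604 -50.56539086  85.        ]] (array([-0.  , -0.55, -0.02]), array([-96.6,  45.7, 119.7]))
```

>>> play_rows([
  [[0, 0, 0], [-20, 8, -2], 0],
  [[0, 0, 0], [-50, 20, -2], 0],
  [[0, -0.5, 0], [-85, 34, -2], 0],
  [[0, -0.5, 0], [-115, 43, -2], 0],
  [[0, -0.5, 0], [-126, 46, -2], 0],
  [[0, -0.5, 0], [-127, 46, 10], 0],
  [[0, -0.5, 0], [-127, 46, 40], 0],
  [[0, -0.5, 0], [-127, 46, 75], 0],
  [[0, -0.5, 0], [-127, 46, 105], 0],
  [[0, -0.5, 0], [-127, 46, 119], 0],
  [[0, -0.5, 0], [-127, 46, 119], 0],
])

```text
clock: 12.95
eef_pos: [387.2, -47.6, 83.4]
tcp_rot: [-3.141, 0.004, -0.095]
contact_force: [0.3, 0.2, -0.0]
opening: 0.0
```

```bash
python3 - <<'E'
from ov import *
from rig import r
s=r.sense();ch=np.load("chest.npy")
print(s["eef_pos"],s["tcp_rot"],s["contact_force"],s["opening"])
D=Ro.from_euler("xyz",[np.pi,0,ch[2]])
for P in [(-300,-45,85),(-157,-45,85)]: print(delta(s,place(ch,[P])[0],D))
f=r.grab_frame("wrist");cv2.imwrite("pics/w7.png",f["color"][:,:,::-1])
E
```

```text
[387.20671149 -47.64186689  83.35065991] [-3.14133601  0.00363127 -0.09544852] [ 0.27998815  0.17221563 -0.01012756] 7.691705420752804e-05
(array([-0.01,  0.21, -0.02]), array([21.7, -0.1, -1.7]))
(array([-0.01,  0.21, -0.02]), array([ 1.647e+02, -1.000e-01, -2.200e+00]))
```

View pics/w7.png

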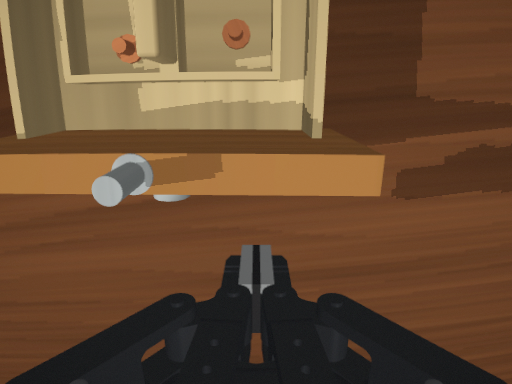

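>>> play_rows([
  [[0, 0, 0], [10, 0, -2], 0],
  [[0, 0, 0], [20, 0, -2], 0],
  [[0, 0, 0], [24, 0, -2], 0],
  [[0, 0, 0], [27, 0, -2], 0],
  [[0, 0, 0], [30, 0, -2], 0],
  [[0, 0, 0], [33, 0, -2], 0],
  [[0, 0, 0], [37, 0, -2], 0],
  [[0, 0, 0], [42, 0, -2], 0],
  [[0, 0, 0], [48, 0, -2], 0],
  [[0, 0, 0], [55, 0, -2], 0],
  [[0, 0, 0], [63, 0, -2], 0],
  [[0, 0, 0], [71, 0, -2], 0],
  [[0, 0, 0], [79, 0, -2], 0],
  [[0, 0, 0], [87, 0, -2], 0],
  [[0, 0, 0], [95, 0, -2], 0],
  [[0, 0, 0], [103, 0, -2], 0],
  [[0, 0, 0], [110, 0, -2], 0],
  [[0, 0, 0], [116, 0, -2], 0],
  [[0, 0, 0], [120, 0, -2], 0],
  [[0, 0, 0], [122, 0, -2], 0],
])

```text
clock: 15.0
eef_pos: [509.9, -59.4, 86.3]
tcp_rot: [-3.141, 0.002, -0.095]
contact_force: [-2.1, -0.8, 1.8]
opening: -0.0
```

```bash
python3 - <<'E'
from ov import *
from rig import r
s=r.sense();ch=np.load("chest.npy")
print(s["eef_pos"],s["tcp_rot"],s["contact_force"],s["opening"])
D=Ro.from_euler("xyz",[np.pi,0,ch[2]])
for P in [(-157,-45,85)]: print(delta(s,place(ch,[P])[0],D))
f=r.grab_frame("wrist");cv2.imwrite("pics/w8.png",f["color"][:,:,::-1])
E
```

```text
[509.93036121 -59.36820145  86.28347172] [-3.14131515e+00  1.62607475e-03 -9.54539599e-02] [-2.06143946 -0.81575557  1.77542801] -0.00012187772510675655
(array([-0.02,  0.09, -0.02]), array([41.5, -0.1,  1.2]))
```

View pics/w8.png

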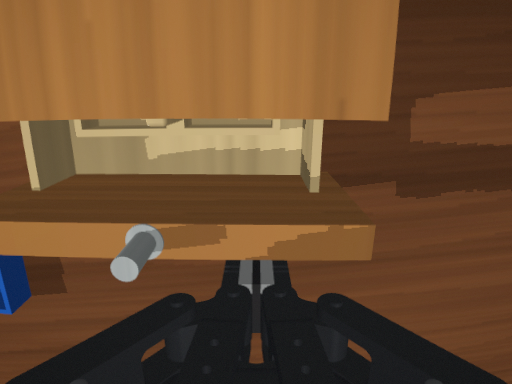

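>>> play_rows([
  [[0, 0, 0], [3, 0, 1], 0],
  [[0, 0, 0], [7, 0, 1], 0],
  [[0, 0, 0], [12, 0, 1], 0],
  [[0, 0, 0], [17, 0, 1], 0],
  [[0, 0, 0], [22, 0, 1], 0],
  [[0, 0, 0], [27, 0, 1], 0],
  [[0, 0, 0], [31, 0, 1], 0],
  [[0, 0, 0], [34, 0, 1], 0],
  [[0, 0, 0], [36, 0, 1], 0],
  [[0, 0, 0], [38, 0, 1], 0],
  [[0, 0, 0], [39, 0, 1], 0],
  [[0, 0, 0], [40, 0, 1], 0],
  [[0, 0, 0], [40, 0, 1], 0],
])

```text
clock: 16.35
eef_pos: [550.1, -63.2, 85.3]
tcp_rot: [-3.141, 0.001, -0.096]
contact_force: [-2.1, -1.3, -0.5]
opening: 0.003
```

Not at the stop yet (still only about 2 N of friction), so I'll step on in small steps.

>>> play_rows([
  [[0, 0, 0], [0.6, 0, 0], 0],
  [[0, 0, 0], [1.2, 0, 0], 0],
  [[0, 0, 0], [1.8, 0, 0], 0],
  [[0, 0, 0], [2.2, 0, 0], 0],
  [[0, 0, 0], [2.2, 0, 0], 0],
])

```text
clock: 16.85
eef_pos: [551.6, -63.3, 85.3]
tcp_rot: [-3.141, 0.003, -0.096]
contact_force: [-4.7, -0.8, 3.4]
opening: 0.002
```

>>> play_rows([
  [[0, 0, 0], [0.6, 0, 0], 0],
  [[0, 0, 0], [1.2, 0, 0], 0],
  [[0, 0, 0], [1.8, 0, 0], 0],
  [[0, 0, 0], [1.8, 0, 0], 0],
])

```text
clock: 17.25
eef_pos: [551.5, -63.3, 85.2]
tcp_rot: [-3.141, 0.006, -0.095]
contact_force: [-9.4, -0.8, 7.7]
opening: -0.0
```

>>> play_rows([
  [[0, 0, 0], [-6, 0, 0], 0],
  [[0, 0, 0], [-20, 0, 0], 0],
  [[0, 0, 0], [-35, 0, -5], 0],
  [[0, 0, 0], [-40, 0, -25], 0],
  [[0, 0, 0], [-40, 0, -60], 0],
  [[0, 0, 0], [-40, 0, -100], 0],
  [[0, 0, 0], [-40, 0, -130], 0],
  [[0, 0, 0], [-40, 0, -135], 0],
])

```text
clock: 18.05
eef_pos: [514.6, -59.8, 224.7]
tcp_rot: [-3.141, -0.001, -0.095]
contact_force: [0.9, -1.4, -0.7]
opening: -0.002
```

```bash
python3 - <<'E'
from ov import *
from rig import r
s=r.sense();ch=np.load("chest.npy")
print(s["eef_pos"],s["tcp_rot"],s["contact_force"],s["opening"],s["qpos"].round(2))
for n,b in(("scene",(150,150,290,305)),("wrist",(0,0,512,384)),("top",(220,80,330,240))):
    f=r.grab_frame(n)
    if n=="wrist": ext(f,s)
    pickle.dump(f,open(f"pics/{n}9.pkl","wb"))
    a=f["color"][:,:,::-1].copy()
    crop(a,*b,{"scene":3.8,"wrist":1.5,"top":3.7}[n],f"pics/{n}9.png")
E
```

```text
[514.61218535 -59.79165463 224.73142039] [-3.14123128e+00 -1.48433363e-03 -9.54886883e-02] [ 0.86015362 -1.44207457 -0.71401389] -0.0018046816837810264 [-0.12  0.19  1.87  0.    1.08  1.55]
```

View pics/wrist9.png

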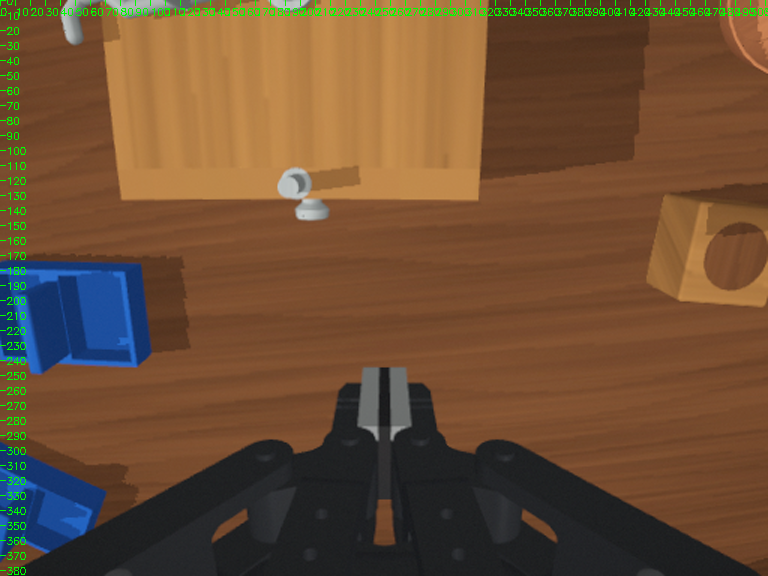

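View pics/scene9.png

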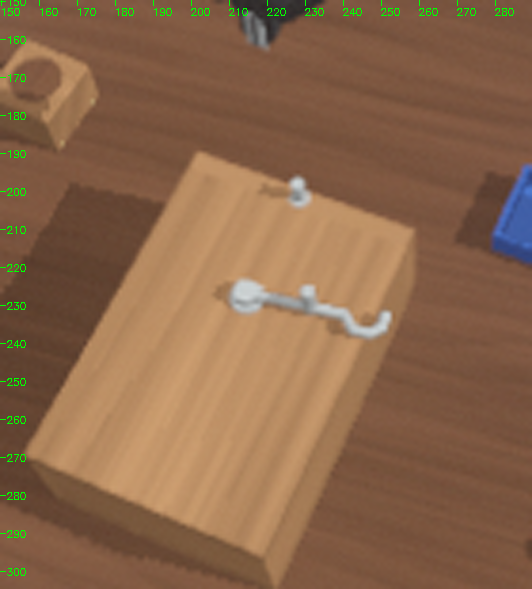

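```bash
cat > arc.py <<'E'
from ov import *
ch=np.load("chest.npy"); pv=place(ch,[(-43,0,105)])[0]
def pose(th,c,z,rad=50):
    phi=np.pi+ch[2]-th; u=np.array([np.cos(phi),np.sin(phi)]);t=np.array([-u[1],u[0]])
    p=pv[:2]+rad*u-(16.5+c)*t
    return np.r_[p,z],Ro.from_euler("xyz",[np.pi,0,phi-np.pi/2])
E
python3 - <<'E'
from arc import *
from rig import r
s=r.sense()
for c,z in((12,225),(12,127)):
    p=pose(1.48,c,z);print(p[0],delta(s,*p))
E
```

```text
[697.69990447  20.64319116 225.        ] (array([-0.04,  0.31, -5.22]), array([176.9, -97.5,  -5.6]))
[697.69990447  20.64319116 127.        ] (array([-0.04,  0.31, -5.22]), array([177.5, -97.5,  92.4]))
```

>>> play_rows([
  [[0, 0, -1], [20, -11, -5], 0],
  [[0, 0, -2], [55, -30, -5], 0],
  [[0, 0, -3], [95, -52, -5], 0],
  [[0, 0, -4], [135, -74, -5], 0],
  [[0, 0, -5], [165, -91, -5], 0],
  [[0, 0, -5.2], [177, -97.5, -5], 0],
  [[0, 0.3, -5.2], [177, -97.5, -5], 0],
])

```text
clock: 18.9
eef_pos: [698.2, 21.6, 221.4]
tcp_rot: [-3.141, 0.003, -0.004]
contact_force: [0.2, -0.1, -0.5]
opening: -0.005
```

```bash
python3 - <<'E'
from arc import *
from rig import r
s=r.sense()
print(s["eef_pos"],s["tcp_rot"])
f=ext(r.grab_frame("wrist"),s); a=f["color"][:,:,::-1].copy(); crop(a,0,0,512,384,1.5,"pics/w10.png")
f=r.grab_frame("scene");a=f["color"][:,:,::-1].copy();crop(a,150,100,290,255,3.8,"pics/s10.png")
for z in (160,127):
    p=pose(1.48,12,z);print(p[0],delta(s,*p))
E
```

```text
[698.24168696  21.60535912 221.368896  ] [-3.14076073e+00  2.85925676e-03 -3.57385975e-03]
[697.69990447  20.64319116 160.        ] (array([-0.05,  0.16,  0.04]), array([-0.4,  1. , 61.4]))
[697.69990447  20.64319116 127.        ] (array([-0.05,  0.16,  0.04]), array([-0.3,  1. , 94.4]))
```

View pics/w10.png

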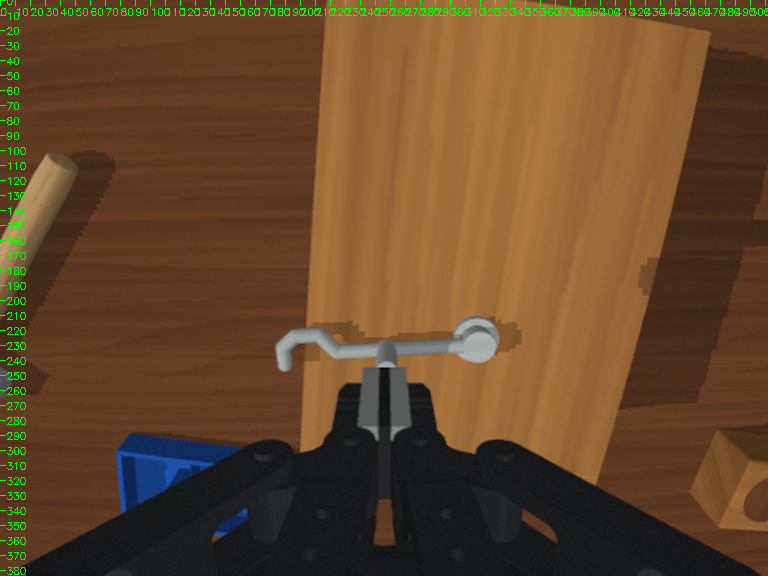

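View pics/s10.png

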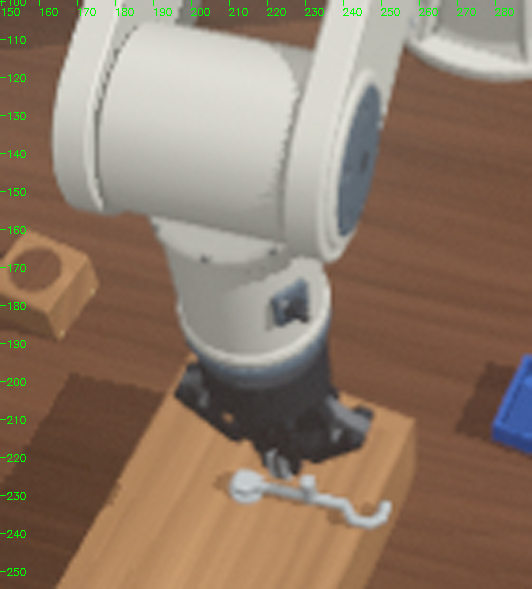

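```bash
python3 - <<'E'
from arc import *
from rig import r
s=r.sense()
f=ext(r.grab_frame("wrist"),s)
print(onz(f,[(257.5,240)],142), onz(f,[(258,235)],119),onz(f,[(319,227)],125))
print("proj peg est",proj(f,[[667.5,20.5,142],[pv[0],pv[1],120]]))
E
```

```text
[[670.10485388  19.4269999  142.        ]] [[663.8930111   18.97699962 119.        ]] [[673.13775254 -29.09441254 125.        ]]
proj peg est [[256.06724638 243.20370769]
 [317.77360292 229.37629217]]
```

>>> play_rows([
  [[0, 0, 0], [0, 1, 20], 0],
  [[0, 0, 0], [0, 1, 50], 0],
  [[0, 0, 0], [0, 1, 78], 0],
  [[0, 0, 0], [0, 1, 92], 0],
  [[0, 0, 0], [0, 1, 94], 0],
  [[0, 0, 0], [0, 1, 94], 0],
])

```text
clock: 19.65
eef_pos: [696.0, 19.1, 129.5]
tcp_rot: [-3.141, 0.003, -0.005]
contact_force: [-0.2, 0.3, 0.3]
opening: -0.002
```

```bash
python3 - <<'E'
from arc import *
from rig import r
s=r.sense()
print(s["eef_pos"],s["tcp_rot"],s["contact_force"])
p=pose(1.48,0,127);print(p[0],delta(s,*p))
for th in np.linspace(1.48,0,13):
    p=pose(th,0,127);print(round(th,2),*delta(s,*p))
f=r.grab_frame("wrist");cv2.imwrite("pics/w11.png",f["color"][:,:,::-1])
E
```

```text
[695.98436453  19.11730439 129.51916133] [-3.14108908e+00  2.52179520e-03 -5.24564814e-03] [-0.17572074  0.30985267  0.28744805]
[685.70001758  20.69529354 127.        ] (array([-0.03,  0.14, -0.05]), array([-10.3,  -1.5,   2.5]))
1.48 [-0.03  0.14 -0.05] [-10.3  -1.5   2.5]
1.36 [-0.04  0.14 -7.12] [-16.6  -3.2   2.6]
1.23 [ -0.05   0.14 -14.18] [-23.   -4.    2.6]
1.11 [ -0.06   0.14 -21.25] [-29.5  -4.1   2.6]
0.99 [ -0.06   0.13 -28.32] [-35.9  -3.4   2.6]
0.86 [ -0.07   0.13 -35.38] [-42.2  -1.8   2.6]
0.74 [ -0.08   0.13 -42.45] [-48.3   0.5   2.6]
0.62 [ -0.09   0.12 -49.52] [-54.1   3.5   2.7]
0.49 [ -0.1    0.12 -56.58] [-59.4   7.2   2.7]
0.37 [ -0.11   0.11 -63.65] [-64.2  11.5   2.7]
0.25 [ -0.11   0.11 -70.72] [-68.5  16.4   2.7]
0.12 [ -0.12   0.1  -77.78] [-72.1  21.8   2.7]
0.0 [ -0.13   0.1  -84.85] [-75.1  27.6   2.7]
```

View pics/w11.png

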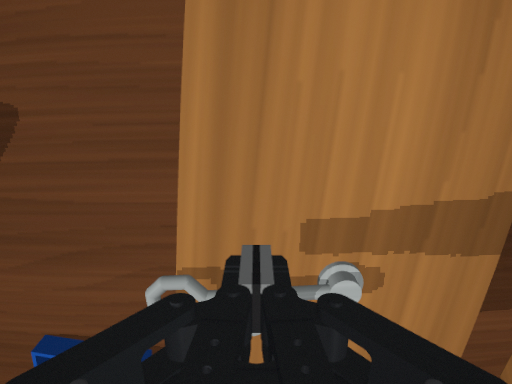

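>>> play_rows([
  [[0, 0, 0], [-5, -1, 2], 0],
  [[0, 0, 0], [-10, -1.5, 2], 0],
  [[0, 0, -3.5], [-13.5, -2.4, 2], 0],
  [[0, 0, -7], [-16.6, -3.2, 2], 0],
  [[0, 0, -10.5], [-20, -3.6, 2], 0],
  [[0, 0, -14], [-23, -4, 2], 0],
  [[0, 0, -17.5], [-26.2, -4, 2], 0],
  [[0, 0, -21], [-29.5, -4, 2], 0],
  [[0, 0, -25], [-32.7, -3.8, 2], 0],
  [[0, 0, -28.3], [-36, -3.4, 2], 0],
  [[0, 0, -32], [-39, -2.6, 2], 0],
  [[0, 0, -35.4], [-42, -1.8, 2], 0],
  [[0, 0, -39], [-45.2, -0.7, 2], 0],
  [[0, 0, -42.5], [-48.3, 0.5, 2], 0],
  [[0, 0, -46], [-51.2, 2, 2], 0],
  [[0, 0, -49.5], [-54, 3.5, 2], 0],
  [[0, 0, -53], [-57, 5.4, 2], 0],
  [[0, 0, -56.6], [-59.4, 7.2, 2], 0],
  [[0, 0, -60], [-62, 9.4, 2], 0],
  [[0, 0, -63.6], [-64, 11.5, 2], 0],
])

```text
clock: 21.7
eef_pos: [632.4, 8.3, 129.2]
tcp_rot: [-3.141, -0.001, 1.107]
contact_force: [0.1, 2.2, -0.0]
opening: -0.003
```

```bash
python3 - <<'E'
from arc import *
from rig import r
s=r.sense()
print(s["eef_pos"],s["tcp_rot"],s["contact_force"])
for th in np.r_[np.linspace(.37,0,7),-.05,-.1]:
    p=pose(th,0,127);print(round(th,2),*delta(s,*p))
f=r.grab_frame("wrist");cv2.imwrite("pics/w12.png",f["color"][:,:,::-1])
E
```

```text
[632.41603887   8.26108505 129.16394186] [-3.14122744e+00 -8.09697133e-04  1.10742669e+00] [ 0.13615106  2.17712136 -0.04259495]
0.37 [-0.02 -0.05  0.1 ] [-0.6 -0.5  2.2]
0.31 [-0.02 -0.05 -3.43] [-3.7 -1.4  2.2]
0.25 [-0.02 -0.05 -6.97] [-6.9 -2.2  2.2]
0.18 [ -0.02  -0.05 -10.5 ] [-10.1  -2.7   2.2]
0.12 [ -0.02  -0.05 -14.03] [-13.3  -3.    2.2]
0.06 [-1.000e-02 -5.000e-02 -1.756e+01] [-16.6  -3.2   2.2]
0.0 [-1.00e-02 -5.00e-02 -2.11e+01] [-19.8  -3.1   2.1]
-0.05 [-1.000e-02 -5.000e-02 -2.396e+01] [-22.4  -2.9   2.1]
-0.1 [-1.000e-02 -5.000e-02 -2.683e+01] [-25.   -2.6   2.1]
```

View pics/w12.png

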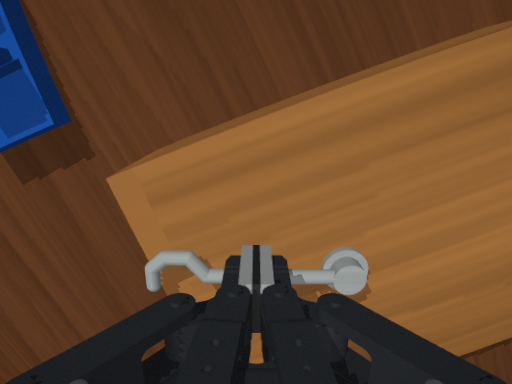

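>>> play_rows([
  [[0, 0, -1.8], [-2, -0.8, 1], 0],
  [[0, 0, -3.5], [-3.7, -1.4, 1], 0],
  [[0, 0, -5.3], [-5.3, -1.8, 1], 0],
  [[0, 0, -7], [-6.9, -2.2, 1], 0],
  [[0, 0, -8.8], [-8.5, -2.5, 1], 0],
  [[0, 0, -10.5], [-10.1, -2.7, 1], 0],
  [[0, 0, -12.3], [-11.7, -2.9, 1], 0],
  [[0, 0, -14], [-13.3, -3, 1], 0],
  [[0, 0, -15.8], [-15, -3.1, 1], 0],
  [[0, 0, -17.6], [-16.6, -3.2, 1], 0],
  [[0, 0, -19.4], [-18.2, -3.2, 1], 0],
  [[0, 0, -19.4], [-18.2, -3.2, 1], 0],
])

```text
clock: 22.95
eef_pos: [621.2, -6.9, 128.7]
tcp_rot: [3.141, -0.001, 1.449]
contact_force: [0.4, -0.4, 0.3]
opening: 0.001
```

>>> play_rows([
  [[0, 0, -0.8], [-0.7, 0, 0], 0],
  [[0, 0, -1.5], [-1.4, 0, 0], 0],
  [[0, 0, -1.5], [-2.1, 0, 0], 0],
  [[0, 0, -1.5], [-2.8, 0, 0], 0],
  [[0, 0, -1.5], [-2.8, 0, 0], 0],
])

```text
clock: 23.45
eef_pos: [620.9, -8.1, 129.0]
tcp_rot: [3.141, -0.003, 1.474]
contact_force: [-0.7, 7.8, 2.9]
opening: 0.005
```

```bash
python3 - <<'E'
from arc import *
from rig import r
s=r.sense()
print(s["eef_pos"],s["tcp_rot"],s["contact_force"])
p=pose(0,0,127);print(*delta(s,*p))
f=r.grab_frame("wrist");cv2.imwrite("pics/w13.png",f["color"][:,:,::-1])
E
```

```text
[620.86355667  -8.08029322 128.97177045] [ 3.1412965  -0.00318833  1.47439416] [-0.6535735   7.7781301   2.92352385]
[ 0.02 -0.18 -0.07] [ 0.  -0.1  2. ]
```

View pics/w13.png

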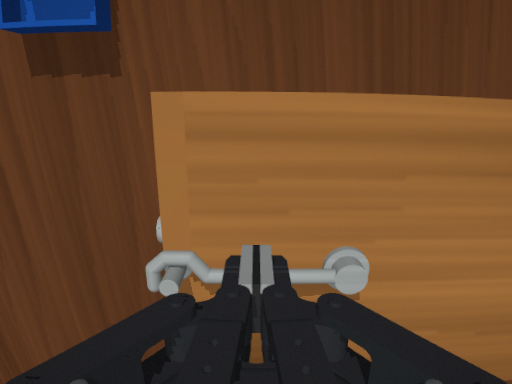

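At the stop: the pose matches angle 0 within 0.1 mm, with 7.8 N of resistance, and the crook is round the stud. Next I back off the way I came, rise and check.

>>> play_rows([
  [[0, 0, 0], [4, 0, 0], 0],
  [[0, 0, 0], [12, 0, 0], 0],
  [[0, 0, 0], [18, 0, 0], 0],
  [[0, 0, 0], [20, 0, -12], 0],
  [[0, 0, 0], [20, 0, -40], 0],
  [[0, 0, 0], [20, 0, -80], 0],
  [[0, 0, 0], [30, 0, -110], 0],
  [[0, 0, 0], [65, 0, -120], 0],
  [[0, 0, 0], [110, 0, -120], 0],
  [[0, 0, 0], [155, 0, -120], 0],
  [[0, 0, 0], [200, 0, -120], 0],
  [[0, 0, 0], [240, 0, -120], 0],
  [[0, 0, 0], [260, 0, -120], 0],
  [[0, 0, 0], [260, 0, -120], 0],
])

```text
clock: 24.9
eef_pos: [645.7, 252.9, 250.2]
tcp_rot: [3.141, -0.004, 1.477]
contact_force: [0.1, -0.8, 0.1]
opening: 0.001
```

```bash
python3 - <<'E'
from arc import *
from rig import r
s=r.sense()
print(s["eef_pos"],s["tcp_rot"],s["contact_force"],s["clock"])
for n,b in(("scene",(0,0,512,384)),("top",(0,0,512,384))):
    f=r.grab_frame(n);a=f["color"][:,:,::-1].copy()
    crop(a,*b,1.5,f"pics/{n}14.png")
    crop(a,*((180,160,280,260) if n=="scene" else (220,80,330,200)),5,f"pics/{n}14c.png")
    print(proj(f,place(ch,[(-138,0,128),(-93,0,142),(-43,0,120)])).round(1))
E
```

```text
[645.72704039 252.86876481 250.19610075] [ 3.14084469 -0.00357486  1.47734711] [ 0.09762921 -0.78886121  0.11991834] 24.9
[[228.1 197.9]
 [221.3 208. ]
 [214.6 226. ]]
[[275.7 176.7]
 [277.1 160.2]
 [278.1 144.6]]
```

View pics/scene14c.png

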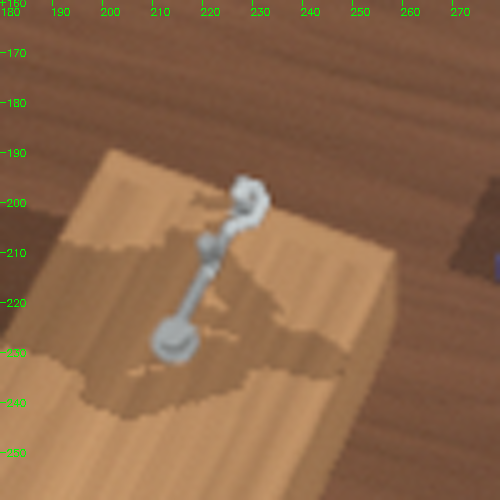

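View pics/top14c.png

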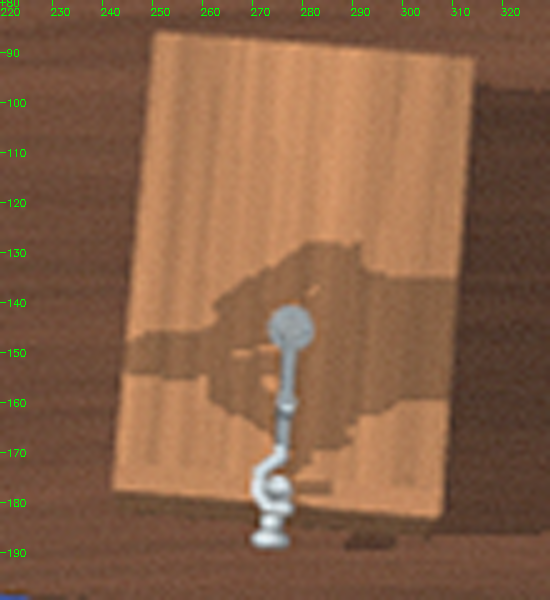

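View pics/top14.png

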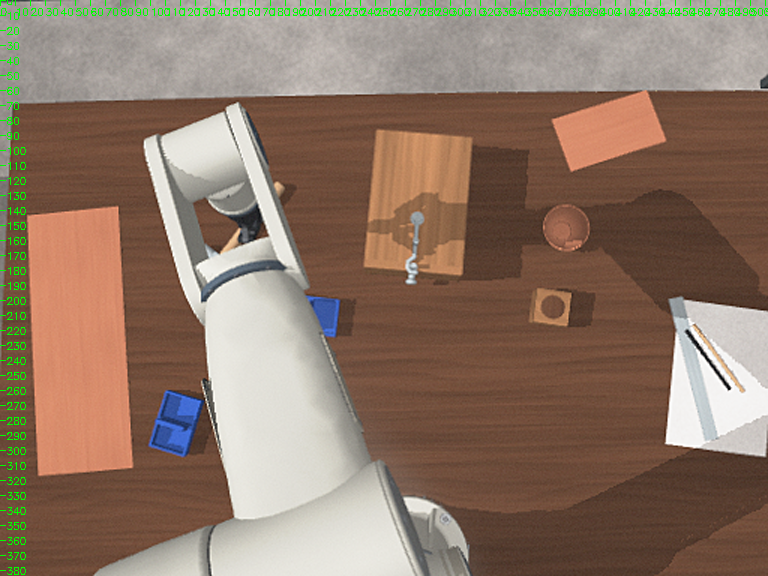

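The crook surrounds the stud at top-view pixel (275,177), the drawer front is flush with the unit, the peg shows at (277,160) as predicted for angle 0, and the block and bowl haven't moved. Handing in.

```bash
python3 - <<'E'
from rig import r
print(r.sign_off())
E
```

```text
the job is handed in; nothing more can be done
None
```

The job is done and handed in at about 25 s of the 70 s allowed. The plywood tray of rivets is in the drawer, the drawer is shut, and the hook is around the stud.

- **Tray:** I gripped it by its board and carried it level, then set it down with about 5 N of contact. All four rivets were still standing when I let go. I could not see them once the drawer was shut, but I pushed it slowly.
- **Drawer:** I pushed it until it stopped: the force rose from 2 N to about 9 N with no further movement. The stud then appeared within 0.3 pixels of where it should be with the drawer shut.
- **Hook:** I swung it by its peg to its stop, where it resisted with about 8 N. Both cameras show the crook around the stud.
- **Other things:** The block and bowl look unmoved. The arm hid most of the hammer in the last picture, but I never went near it.

Two small disagreements came up. The measured tool position was sometimes 2–4 mm off the commanded one, so I judged fits by the images and contact force. My two camera fits of the unit differed by about 1 mm and 0.008 rad, and I used the combined fit.

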